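# Find the full-depth bore with a depth gauge

## Robot

A 6-joint arm with a two-finger parallel gripper is mounted at the origin on a cart in front of the work surface, level with it; the furniture and walls round the work are solid. World frame = base frame: x ahead of the robot, y to its left, z up, the work surface at z = 0. Lengths are in m, angles in degrees, forces in N, time in s.
With the tool pointing down it reaches from about 0.375 to 0.75 m from the base axis. Payload 9 kg.
Tool frame: the origin (TCP) lies where the fingers leave the gripper's body, on its centre line; the fingertips stand 73 mm ahead of it and the grasp point (between the pads) lies 54 mm ahead of it (robot.tip_reach is the distance from the TCP to the fingertips, in m); z points along the fingers, y is the direction in which the jaws open and shut (so a half turn about z gives the same grasp; the last joint's range is limited). The gripper opens to 85 mm and grips with 20 to 120 N. Pads are 22 mm wide; open, the fingers measure 114 mm over their backs; the gripper's body (76 mm by 85 mm) begins 54 mm behind the grasp point. The pads swing forward as they close: fully open they stand 13 mm farther back than shut.
Start: joints at [-86.671, 5.964, 5.575, 89.605, 0, 77.527], TCP at [0.163, -0.577, 0.304] pointing down, gripper open.
Joint ranges: [-171.21, 171.21], [-48.23, 106.86], [-62.78, 66.21], [-105.2, 120.99], [-86.42, 89.51], [-180, 180]. Speed limits (degrees/s): [127.2, 127.2, 147.25, 180, 180, 180].

## Interface

Orientations are given as [roll, pitch, yaw] about the fixed x, y, z axes, in that order (R = Rz(yaw) Ry(pitch) Rx(roll)).
In Python, from plant import robot gives the robot as it stands. Calls block until the motion is done:
- robot.move_pose(position, orientation): joint-space move of the TCP to a pose.
- robot.line_to(position, vel=0.15, rotation=None, guard=None): straight line of the TCP; rotation=None keeps the orientation; vel is the mean speed in m/s. With guard (N) it stops when the force on the tool has changed by that much, and returns True; else False.
- robot.goto_joints(angles): joint-space move.
- robot.set_gripper(opening): finger opening in m; the grip force is fixed at half the most; returns when the fingers have stopped.
- robot.pause(seconds).
- robot.ik(position, orientation): joint angles nearest the present ones, or None.
- robot.observe(): the state.
- robot.grab_frame(name): name is "side" or "top"; returns the picture (480x640x3 uint8, blue, green, red); there is no depth.
- robot.get_calibration(name): a dict with "vertical_fov" (degrees; the focal length in pixels is half the picture's height over the tangent of half this angle, whatever the lens; pixels are square), "cx", "cy" (the principal point, pixels), "rvec" (rotation vector, rad) and "tvec" (3), from world to camera coordinates, as OpenCV has them. Camera axes: x right, y down, z forward; pixel columns grow to the right and rows downward; lengths in m; the calibration is good to about 2 mm. A picture is of the moment at which its call begins. get_calibration takes no time and is no camera call.
A pose or a line that the arm cannot do raises robot.IKError and nothing moves.
- robot.job_done(): hands the job in, once; it reports no verdict.
The state is a dict: "time": time; "q": joint angles; "qvel": joint speeds; "joint_torque": joint torques, N m; "tool_pos": TCP position; "tcp_rot": TCP orientation; "ft_force": force on the tool from outside, world axes, zero at the start; "torque": the same for the moment, N m; "gripper_width": finger opening in m.
Only numpy, scipy, OpenCV 4.12 (cv2) and the standard library are available. Lean on these libraries where they do the work, as an engineer would, in place of code of your own. Each camera call takes 0.05 s, during which the arm holds its last target. There are 200 camera calls.

## Task

One of the three bores in the aluminium block is open to its full depth of 44 mm; plugs left in the other two make them at least 12 mm shallower, and all look alike. Take the spring-tipped depth gauge from its stand, feel for the full-depth bore, pressing the rod gently on its bottom until it gives a few millimetres and holding it so for a moment (never squeeze the spring right home or force the rod sideways), and leave the gauge standing in that bore as a marker. Do not disturb the small bottle, canister and vial round about.

Things in the scene. Friction and masses are not known exactly. Their poses are not given: they have to be found in the camera images.
- block: aluminium block on a black foot, fixed to the desk, 50 (x) x 130 (y) x 60 (z) mm (foot 56 x 136 x 6 mm); origin at the centre of its underside, z up, y along the row of bores. Three upright blind bores, 12 mm in diameter with a 2 mm chamfer, 38 mm apart along y. Which one is the full-depth bore changes from start to start; in each the floor is a flat black plug.
- bore_left (a point): centre of the mouth of the +y bore (block frame x 0, y +38 mm), in the block's top face, 60 mm above the desk. Its depth is unknown: 44 mm if it is the full-depth bore, else 26 to 32 mm
- bore_mid (a point): centre of the mouth of the middle bore (block frame x 0, y 0 mm), in the block's top face, 60 mm above the desk. Its depth is unknown: 44 mm if it is the full-depth bore, else 26 to 32 mm
- bore_right (a point): centre of the mouth of the -y bore (block frame x 0, y -38 mm), in the block's top face, 60 mm above the desk. Its depth is unknown: 44 mm if it is the full-depth bore, else 26 to 32 mm
- stand: grey stand of the gauge, fixed to the desk, 44 x 44 x 46 mm on a black foot of 50 x 50 x 5 mm; origin at the centre of its underside. One upright bore in its middle, 12 mm in diameter, 40 mm deep, in which the gauge's rod stands at the start.
- gauge_grip (a point): middle of the depth gauge's blue grip: an upright round grip 17 mm in diameter and 56 mm long (28 mm up and down from this point; a steel button of 3 mm on top). z points up along the gauge. Below the grip is a steel rod 10 mm in diameter with a chamfered foot, 68 mm long when not pressed, marked every 10 mm; its foot is then 96 mm below this point. Whole gauge about 105 g, 127 mm long.
- gauge_foot (a point): centre of the flat lower end of the gauge's rod; moves up into the grip as the rod is pressed
- gauge_rod (a joint): how far the spring-loaded rod is pushed up into the grip: 0 = fully out, 0.015 m = spring squeezed home. It starts to give at 2 N and needs 0.4 N more per mm (4 N at 5 mm, 8 N at the stop).
- oil: small brown bottle with black cap, diameter 25, height 56 mm; bystander standing loose on the desk, origin at the centre of its underside
- can: clear-topped canister with black foot, diameter 39, height 66 mm; bystander standing loose on the desk, origin at the centre of its underside
- vial: glass vial with blue cap, diameter 19, height 58 mm; bystander standing loose on the desk, origin at the centre of its underside
- gauge: the whole depth gauge; origin on its axis, 96 mm below the middle of the grip (at the foot of the rod when not pressed), z up along it
Mind the look-alikes: they are no part of the job. Leave any white look-alike of the gauge alone.

How it is judged (in metres and radians):
On the way:
1. the gauge's rod is pressed on the bottom of the full-depth bore (foot more than 41 mm below the mouth) so that it gives more than 2 mm, for 0.3 s (z of gauge_foot in the frame of block below 0.019 m and x of gauge_foot in the frame of block between -0.006 and 0.006 m and y of gauge_foot in the frame of block between -0.05 and 0.05 m and value of joint gauge_rod above 0.002 m), for 0.3 s.
At the end, for the whole second after the job is handed in: the gauge stands released and at rest in the full-depth bore: its foot more than 41 mm below the bore's mouth, its rod sprung out again to within 2 mm, its axis within 0.15 rad of vertical (z of gauge_foot in the frame of block below 0.019 m and x of gauge_foot in the frame of block between -0.006 and 0.006 m and y of gauge_foot in the frame of block between -0.05 and 0.05 m and value of joint gauge_rod below 0.002 m and angle between gauge_grip's own z axis and vertical below 0.15 rad and linear speed of gauge below 0.02 m/s); the robot touches nothing.
It fails at once if the gauge's spring is squeezed nearly home (rod pushed in more than 13 mm) (value of joint gauge_rod above 0.013 m).
It fails at once if the gauge is forced against the walls or top of the block with more than 20 N (contact force between gauge and block above 20 N).
It fails at once if the bottle is moved by more than 20 mm or tipped (distance of oil from where it was at the start of the episode above 0.02 m or angle between oil's own z axis and vertical above 0.3 rad).
It fails at once if the canister is moved by more than 20 mm or tipped (distance of can from where it was at the start of the episode above 0.02 m or angle between can's own z axis and vertical above 0.3 rad).
It fails at once if the vial is moved by more than 20 mm or tipped (distance of vial from where it was at the start of the episode above 0.02 m or angle between vial's own z axis and vertical above 0.3 rad).
It also fails if it takes over 72 s, if anything falls off the work surface, if the arm or the gripper's body presses on something with over 40 N, if the wrist force passes 120 N, or if a joint passes its speed limit or range.

## Working session

There is one attempt and no reset: what is moved stays moved. The work goes in short steps, each a Python script; the robot and the scene stay as the last script left them, time stands still between calls to the robot, and variables do not carry over. Pictures are saved under pics/ and viewed, about 8 in all and at most 12, crops included, and the job is handed in when it is done.

```bash
ls; mkdir -p pics; python3 - <<'E'
from plant import robot
import cv2
for n in("side","top"):
    cv2.imwrite(f"pics/{n}0.png",robot.grab_frame(n)); print(n,robot.get_calibration(n))
print(robot.observe())
E
```

```text
pics
side {'vertical_fov': 43.76539405762361, 'cx': 316.9733290047578, 'cy': 244.85054349743382, 'rvec': array([ 2.33114657,  0.09032647, -0.0113737 ]), 'tvec': array([-0.48095699, -0.18796213,  1.25873081])}
top {'vertical_fov': 42.829666865520224, 'cx': 323.4906568701623, 'cy': 238.07344573884959, 'rvec': array([ 2.19273979, -2.14935712,  0.0516589 ]), 'tvec': array([-0.34920113,  0.51245202,  0.99454096])}
{'time': 0.1, 'q': array([-8.66702244e+01,  5.99803252e+00,  5.53086457e+00,  8.96047796e+01,
        1.64842756e-03,  7.75294197e+01]), 'qvel': array([-0.02939482, -0.13791842,  0.15036692,  0.00716766,  0.02256251,
        0.03831509]), 'joint_torque': array([ 5.49286546e-03, -5.58210254e+01,  5.04717851e+01,  1.29897016e-02,
       -3.52414336e-04, -1.27900378e-05]), 'tool_pos': array([ 0.16340191, -0.57709659,  0.30316481]), 'tcp_rot': array([-1.79930106e+02, -1.71457723e-02,  1.58003445e+01]), 'ft_force': array([-0.63441231,  0.23941545, -0.25485695]), 'torque': array([-0.00921001, -0.01943204,  0.00377972]), 'gripper_width': 0.0850310330585809}
```

View pics/top0.png

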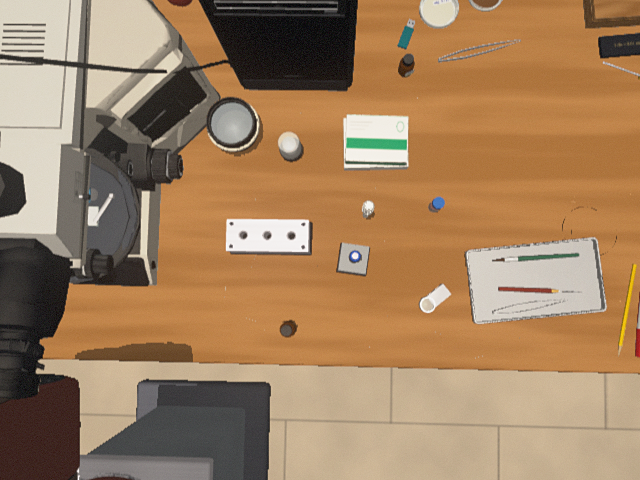

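View pics/side0.png

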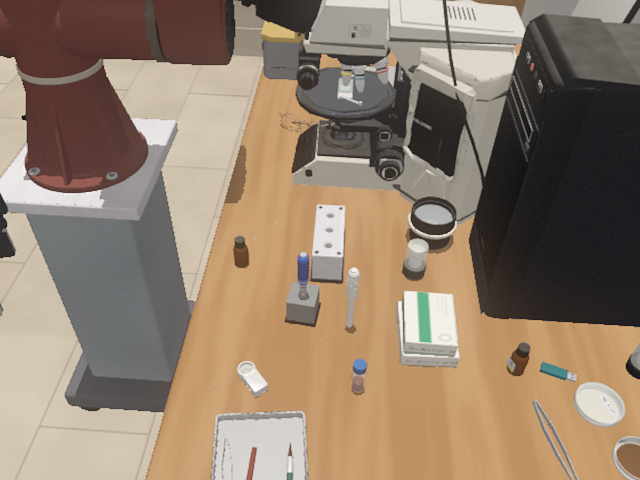

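Top view: block at about (268,236), bores near (243,235), (267,236), (291,236); blue gauge in its stand near (354,257); white look-alike at (368,209). Next I'll measure these by code.

```bash
cat > h.py <<'E'
import numpy as np, cv2
from plant import robot
def cam(n):
    c=robot.get_calibration(n); f=240/np.tan(np.radians(c["vertical_fov"])/2)
    return np.array([[f,0,c["cx"]],[0,f,c["cy"]],[0,0,1]]),cv2.Rodrigues(c["rvec"])[0],np.array(c["tvec"]),c["rvec"]
def px2w(n,uv,z):
    K,R,t,_=cam(n); d=R.T@np.linalg.inv(K)@[uv[0],uv[1],1]; o=-R.T@t
    return o+d*(z-o[2])/d[2]
def w2px(n,p):
    K,R,t,rv=cam(n); return cv2.projectPoints(np.float64([p]),rv,t,K,None)[0].ravel()
def dark(img,uv,r=9,thr=110):
    u,v=map(int,uv); g=img[v-r:v+r+1,u-r:u+r+1].min(2).astype(float)
    w=np.clip(thr-g,0,None); yy,xx=np.mgrid[v-r:v+r+1,u-r:u+r+1]
    return np.array([(w*xx).sum(),(w*yy).sum()])/w.sum()
E
python3 - <<'E'
from h import *
t=cv2.imread("pics/top0.png"); s=cv2.imread("pics/side0.png")
for n in("top","side"): K,R,tt,_=cam(n); print(n,"pos",-R.T@tt)
for uv in((243,235),(267,236),(291,236)):
    c=dark(t,uv); print(c,px2w("top",c,.06).round(4))
for nm,uv,z in(("oil",(288,328),.05),("can",(289,145),.06),("vial",(437,204),.055),("decoy",(368,207),.12),("gauge",(355,256),.133),("boxpair",(345,167),.05)):
    print(nm,px2w("top",uv,z).round(3))
a=cv2.resize(t[190:290,220:390],None,fx=4.5,fy=4.5,interpolation=cv2.INTER_CUBIC)
b=cv2.resize(s[195:335,270:400],None,fx=4.2,fy=4.2,interpolation=cv2.INTER_CUBIC)
cv2.imwrite("pics/a1.png",a);cv2.imwrite("pics/b1.png",b)
E
```

```text
top pos [ 0.44524066 -0.3660432   1.02050642]
side pos [ 0.53696885 -1.00558421  0.74264224]
[243.93724696 235.16396761] [ 0.5182 -0.2143  0.06  ]
[267.93875 235.655  ] [ 0.5181 -0.2523  0.06  ]
[291.34311512 235.6606471 ] [ 0.5188 -0.2893  0.06  ]
oil [ 0.374 -0.287  0.05 ]
can [ 0.664 -0.282  0.06 ]
vial [ 0.574 -0.518  0.055]
decoy [ 0.559 -0.407  0.12 ]
gauge [ 0.485 -0.388  0.133]
boxpair [ 0.632 -0.372  0.05 ]
```

View pics/a1.png

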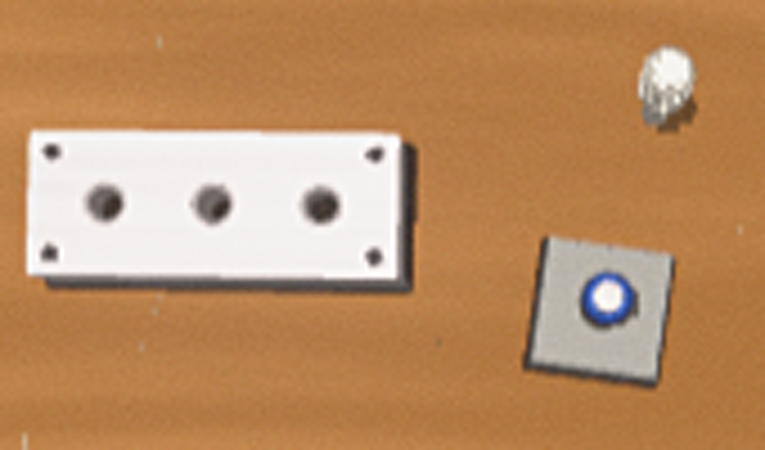

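View pics/b1.png

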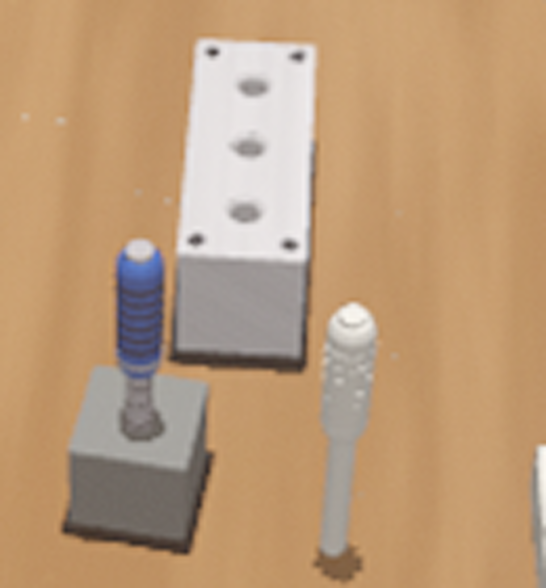

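Crops: block top corners and bores are clear, the stand is rotated about 8°, and the gauge stands roughly upright in it. The white look-alike stands 75 mm further out. Now cross-check with the side camera, then approach and grasp.

```bash
python3 - <<'E'
from h import *
T=lambda u,v:(220+u/4.5-.39,190+v/4.5-.39); S=lambda u,v:(270+u/4.2-.38,195+v/4.2-.38)
print("top corners",[px2w("top",T(*p),.06)[:2].round(4) for p in((30,130),(401,135),(398,281),(27,274))])
print("stand c",np.mean([px2w("top",T(*p),.046) for p in((546,238),(675,256),(658,384),(528,367))],0))
print("stand side",np.mean([px2w("side",S(*p),.046) for p in((96,366),(208,381),(188,468),(70,453))],0))
print("button",px2w("top",T(608,295),.133),px2w("side",S(139,246),.133))
for p in((253,87),(248,147),(244,211)): print("bore side",px2w("side",S(*p),.06))
print(robot.ik([.484,-.386,.26],[180,0,0]),robot.ik([.484,-.386,.16],[180,0,0]),robot.ik([.518,-.214,.26],[180,0,0]))
E
```

```text
top corners [array([ 0.5441, -0.1854]), array([ 0.5448, -0.3162]), array([ 0.4935, -0.3163]), array([ 0.4934, -0.186 ])]
stand c [ 0.48492264 -0.38791517  0.046     ]
stand side [ 0.48647797 -0.38826728  0.046     ]
button [ 0.48662005 -0.38789665  0.133     ] [ 0.4855015  -0.38701551  0.133     ]
bore side [ 0.51840584 -0.21475518  0.06      ]
bore side [ 0.51836854 -0.25201569  0.06      ]
bore side [ 0.51885474 -0.28965065  0.06      ]
[-50.65705995   9.04354076   4.33837953  85.29483877   0.
 129.34294005] [-50.65705995  10.56701622  -4.40729331  75.02569047   0.
 129.34294005] [-35.81676778  -1.20347693  -6.33559102  84.86788591   0.
 144.18323222]
```

```bash
python3 - <<'E'
from h import *
R=[180,0,0]; x,y=.4858,-.3877
robot.move_pose([x,y,.27],R)
robot.line_to([x,y,.158],vel=.1)
print(robot.observe()["ft_force"])
robot.set_gripper(.0); o=robot.observe(); print(o["time"],o["gripper_width"],o["ft_force"],o["torque"],o["tool_pos"],o["tcp_rot"])
robot.line_to([x,y,.22],vel=.06); robot.line_to([x,y,.245],vel=.1)
robot.line_to([.5188,-.2895,.245],vel=.12); robot.pause(.3)
o=robot.observe(); print(o["time"],o["gripper_width"],o["ft_force"],o["torque"],o["tool_pos"],o["tcp_rot"])
t=robot.grab_frame("top");s=robot.grab_frame("side")
u,v=map(int,w2px("side",[.5188,-.2895,.10])); a=cv2.resize(s[v-65:v+65,u-65:u+65],None,fx=4.5,fy=4.5,interpolation=cv2.INTER_CUBIC)
print(u,v); cv2.imwrite("pics/s2.png",a);cv2.imwrite("pics/t2.png",t)
E
```

```text
[-0.64612292 -0.45739733 -0.16546291]
3.4083 0.015309847291140185 [-0.22870994  0.73981252  2.03960232] [0.04228935 0.05259523 0.03495477] [ 0.48584844 -0.38774013  0.15815082] [ 1.79992318e+02 -7.65957899e-03  2.29810684e-03]
6.3083 0.015565505099912662 [-0.50659738  0.12903579 -1.21531294] [-0.00740942 -0.04648437 -0.03480178] [ 0.51863123 -0.28990858  0.244918  ] [-1.79997109e+02  6.25937420e-03 -3.58856824e-02]
328 226
```

View pics/s2.png

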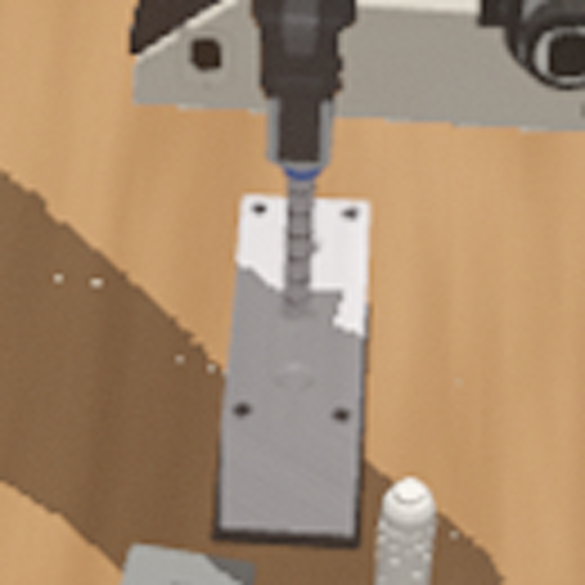

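Side crop: the gauge is held upright, foot at crop (298,312), right bore at crop (294,376), now in shadow. Next I check the expected projection and feel the right bore.

```bash
cat >> h.py <<'E'
def feel(x,y):
    """from z .245 go down over a bore; press gently on its floor; returns TCP z at contact (foot ~ z-.152)"""
    R0=robot.observe()
    robot.line_to([x,y,.220],vel=.08); robot.pause(.2)
    hit=robot.line_to([x,y,.1630],vel=.02,guard=2.5)
    robot.pause(.1); o=robot.observe()
    print("hit",hit,"t",o["time"],"pos",o["tool_pos"].round(4),"f",o["ft_force"].round(2),"tq",o["torque"].round(3),"w",round(o["gripper_width"],4))
    return hit,o["tool_pos"][2]
E
python3 - <<'E'
from h import *
for z in(.093,.15): 
    u,v=w2px("side",[.5188,-.2895,z]); print("crop exp",(u-263+.39)*4.5,(v-161+.39)*4.5)
print(feel(.5188,-.2895))
E
```

```text
crop exp 295.7996552736246 312.4318479923891
crop exp 301.2396952687668 190.06634240444066
hit True t 8.9083 pos [ 0.5187 -0.2892  0.1828] f [ 0.59 -1.52  1.88] tq [-0.34  -0.257  0.024] w 0.0152
(True, np.float64(0.18277624263229636))
```

Stopped at a depth of about 27–29 mm, so this one is plugged. On to the middle bore.

```bash
python3 - <<'E'
from h import *
robot.line_to([.5188,-.2895,.245],vel=.08)
robot.line_to([.5185,-.2520,.245],vel=.08); robot.pause(.2)
print(feel(.5185,-.2520))
E
```

```text
hit True t 12.775 pos [ 0.5181 -0.2514  0.1965] f [-0.32  0.31 -1.06] tq [-0.038 -0.102  0.029] w 0.0158
(True, np.float64(0.19645174192406245))
```

```bash
python3 - <<'E'
from h import *
for i in range(3):
    hit=robot.line_to([.5185,-.2520,.163],vel=.012,guard=3); robot.pause(.2); o=robot.observe()
    print(hit,o["time"],o["tool_pos"].round(4),o["ft_force"].round(2),o["torque"].round(3))
    if o["ft_force"][2]>.5 or not hit: break
E
```

```text
True 15.125 [ 0.5184 -0.2516  0.1668] [ 1.6  -0.78  0.93] [-0.4   -0.364 -0.017]
```

That's the full-depth bore (foot about 45 mm down, only a few newtons). Now press a few millimetres further and hold.

```bash
python3 - <<'E'
from h import *
hit=robot.line_to([.5184,-.2517,.1628],vel=.008,guard=5)
for i in range(4):
    robot.pause(.3); o=robot.observe(); print(hit,o["time"],o["tool_pos"].round(4),o["ft_force"].round(2),o["torque"].round(3))
E
```

```text
False 16.0417 [ 0.5184 -0.2517  0.1628] [ 2.41 -1.71  3.39] [-0.315 -0.395  0.03 ]
False 16.3417 [ 0.5184 -0.2517  0.1628] [2.44 0.09 4.3 ] [-0.325 -0.446  0.008]
False 16.6417 [ 0.5184 -0.2517  0.1628] [ 1.3  -1.32  3.63] [-0.331 -0.496  0.004]
False 16.9417 [ 0.5184 -0.2517  0.1628] [ 2.2  -1.18  3.67] [-0.357 -0.486 -0.01 ]
```

```bash
python3 - <<'E'
from h import *
robot.line_to([.5184,-.2518,.1683],vel=.01); robot.pause(.3); o=robot.observe(); print(o["ft_force"].round(2),o["torque"].round(3))
robot.set_gripper(.05); robot.pause(.3)
robot.line_to([.5184,-.2518,.28],vel=.06); robot.pause(.5)
o=robot.observe(); print(o["time"],o["ft_force"].round(2),o["gripper_width"])
t=robot.grab_frame("top");s=robot.grab_frame("side")
a=cv2.resize(s[165:315,225:425],None,fx=3.5,fy=3.5,interpolation=cv2.INTER_CUBIC);cv2.imwrite("pics/s3.png",a)
for z in(.143,.112,.084,.06): print(z,(w2px("side",[.5185,-.252,z])-[225,165]+.35)*3.5)
E
```

```text
[0.38 0.68 1.09] [ 0.168 -0.044  0.016]
21.175 [ 0.09 -0.6   0.15] 0.04984801249473772
0.143 [370.37345747  93.33102091]
0.112 [368.03493741 145.23447957]
0.084 [366.00877728 190.20510879]
0.06 [364.33341107 227.3898661 ]
```

View pics/s3.png

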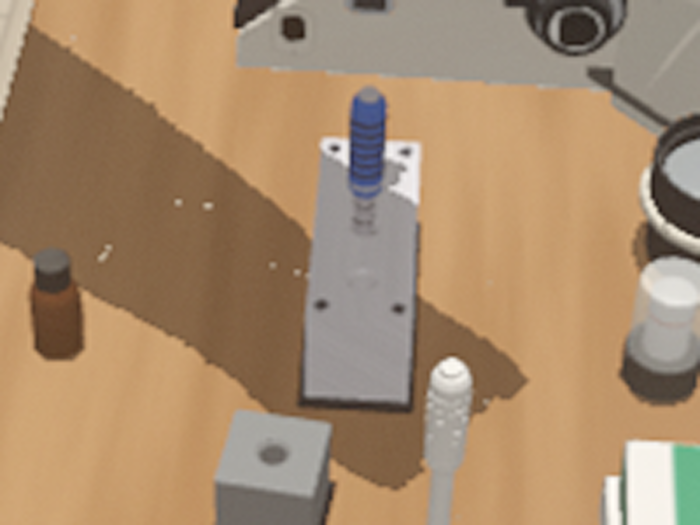

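The gauge stands upright in the middle bore. Its button is at crop (369,92), where (370,93) is expected for a foot on the 44 mm floor. The gripper is clear, the bystanders I can see haven't moved, and the spring has extended again.

```bash
python3 - <<'E'
from plant import robot
robot.job_done(); print(robot.observe()["time"])
E
```

```text
the job is handed in; nothing more can be done
the job is handed in; nothing more can be done
```

The full-depth bore is the middle one, and the gauge is standing in it, released. I handed the job in at about 21 s; no verdict is reported.

- **Right bore:** the rod stopped about 27–29 mm down, so this one is plugged.
- **Middle bore:** the force guard first tripped early, about 16 mm down. No load remained afterwards, so I took it for a brush or noise and carried on. The rod then stopped at the full depth of 44 mm.
- **Pressing:** I held the rod pressed by an estimated 5 mm for about 1.2 s. The force down the rod was about 5 N, and sideways no more than about 3 N. The rod's travel is worked out from the arm position and force, as it cannot be read directly.
- **Left bore:** I did not probe it, since the middle one was already clearly full depth.

**Last checks:** in the final side picture the gauge stands upright, with its button within a pixel or so of where a gauge fully down in this bore should appear. That also means the spring has come back out. The gripper was clear above it and felt no load. The bottle and canister showed no sign of having moved. The vial was outside that final crop, and the arm never went near it.

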